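# Put a light-sensitive sample under its dark cover

### The job

Stand the largest of the three capped vials upright inside the low raised ring of the flat, round, pale stand, then put the black cover over it so that the cover's rim rests flat on the stand all round, outside the ring. Set both down gently, do not drop them.

Things in the scene. Friction and masses are not known exactly. Their poses are not given: they have to be found in the camera images.
- sample_vial_mid (a point): centre, half-way up, of the largest of three round glass vials standing upright to the left: 33 mm diameter, 70 mm tall, black cap; its own z axis points up along the vial. It can be gripped round its middle or slightly higher. The two other vials (27 mm diameter, 56 mm tall, black cap; 23 mm diameter, 46 mm tall, white cap) are bystanders; the three places are swapped at random.
- stand: fixed flat, round, pale (nearly white) metal stand lying on the bench; origin at the centre of its underside, z up. A flat disc 112 mm in diameter and 6 mm thick; on it a concentric raised ring, inner diameter 54 mm, outer diameter 60 mm, 7 mm high (its top is 13 mm above the bench). Inside the ring the floor is the disc's top, 6 mm above the bench; the vial stands there, and the cover stands on the disc outside the ring.
- cover: black plastic cover standing mouth down on the bench to the right: an upside-down cup of 86 mm outer and 80 mm inner diameter, closed top 86 mm above its rim (82 mm free height inside), with a round upright knob on top. Origin at the centre of its rim plane, z up. Loose, about 0.15 kg.
- cover_knob (a point): grip point in the middle of the cover's knob, on the cover's axis, 110 mm above its rim and 24 mm above its closed top; the knob there is an upright cylinder 26 mm in diameter and reaches 126 mm above the rim.
There are look-alikes about, which are no part of the job. Leave any orange look-alike of the part that bears sample_vial_mid alone.

How it is judged:
On the way:
1. the largest vial stands upright inside the ring, the cover not yet over it (horizontal distance between sample_vial_mid and stand below 0.013 m and z of sample_vial_mid in the frame of stand below 0.044 m and angle between sample_vial_mid's own z axis and vertical below 0.1 rad and horizontal distance between cover and stand above 0.06 m), for 0.2 s.
At the end, for the whole second after the job is handed in: The largest vial stands upright (0.1 rad) on the floor inside the ring, within 13 mm of the stand's centre and under 44 mm high at its middle; the cover stands over it at rest, flat on the stand: within 14 mm of its centre, rim below 9 mm, tilt under 0.05 rad (horizontal distance between sample_vial_mid and stand below 0.013 m and z of sample_vial_mid in the frame of stand below 0.044 m and angle between sample_vial_mid's own z axis and vertical below 0.1 rad and horizontal distance between cover and stand below 0.014 m and z of cover in the frame of stand below 0.009 m and angle between cover's own z axis and vertical below 0.05 rad and linear speed of cover below 0.02 m/s); the robot touches nothing.
It fails at once if the largest vial or the cover is dropped (falls freely faster than 0.7 m/s) ((contact force between the fingers and sample_vial below 0.05 N and linear speed of sample_vial above 0.7 m/s) or (contact force between the fingers and cover below 0.05 N and linear speed of cover above 0.7 m/s)).
It also fails if it takes over 58 s, if anything falls off the work surface, if the arm or the gripper's body presses on something with over 40 N, if the wrist force passes 120 N, or if a joint passes its speed limit or range.

### The arm

A 6-joint arm with a two-finger parallel gripper is mounted at the origin on a cart in front of the work surface, level with it; the furniture and walls round the work are solid. World frame = base frame: x ahead of the robot, y to its left, z up, the work surface at z = 0. Lengths are in m, angles in rad, forces in N, time in s.
With the tool pointing down it reaches from about 0.3 to 0.775 m from the base axis. Payload 14.6 kg.
Tool frame: the origin (TCP) lies midway between the tips of the shut fingers; the grasp point (between the pads) lies 19 mm behind it (ctrl.pinch_z is the distance from the TCP to the grasp point, in m); z points along the fingers, y is the line along which they close (so a half turn about z gives the same grasp; the last joint's range is limited). The gripper opens to 94 mm and grips with 3 to 60 N. Pads are 16 mm wide; open, the fingers measure 119 mm over their backs; the gripper's body (75 mm by 177 mm) begins 78 mm behind the grasp point.
Start: joints at [-1.171, 0.3, 1.521, -0, 1.321, -0.067], TCP at [0.248, -0.491, 0.205] pointing down, gripper open.
Joint ranges: [-3.03, 3.03], [-0.79, 2.21], [0.23, 2.52], [-1.04, 4.18], [0, 3.07], [-2.55, 2.55]. Speed limits (rad/s): [2.22, 2.22, 2.57, 3.14, 3.14, 3.14].

### API

Orientations are given as [roll, pitch, yaw] about the fixed x, y, z axes, in that order (R = Rz(yaw) Ry(pitch) Rx(roll)).
In Python, from station import ctrl gives the robot as it stands.
- The arm moves only by the tool jog_arm, never from a script. Its argument "motion" is a list of rows, each a list of 7 numbers: the shift along the tool's x, y, z in m, then the turn, a rotation vector about the tool's x, y, z in rad, then the opening, from -1 (shut) to 1 (fully open). In form: [[tx, ty, tz, rx, ry, rz, gripper], ...]. A call has 1 to 5 rows; each row shifts and turns the commanded pose from where the row before left it, along the tool's axes as they then stand; what a row does not reach is not made up. A row lasts 1/10 s, in which the tool goes at most 50 mm and 8.59 degrees, less where a joint would pass 70% of its speed; a pose out of reach is approached as far as the arm can. A call is refused whole if a number of a shift passes 0.05 or a number of a turn 0.15, either way. A call with a gripper value outside its range is refused whole. The fingers move at their own pace and stop on an object; "squeeze" is the grip in N (left out, the last holds). Time passes only in rows, so rows that do not move let the fingers close. It gives the time, the measured TCP pose, the force, the opening and the grip force at its end, in the units of the state.
- ctrl.get_obs(): the state, without advancing time (a new reading comes with each control period).
- ctrl.camera(name): name is "side" or "top" or "wrist"; returns the picture (400x640x3 uint8, red, green, blue); there is no depth.
- ctrl.camera_model(name): a dict with "intrinsics" (3x3 intrinsics, pixels), "rvec" (rotation vector, rad) and "tvec" (3), from world to camera coordinates, as OpenCV has them. Camera axes: x right, y down, z forward; pixel columns grow to the right and rows downward; lengths in m; the calibration is good to about 2 mm. A picture is of the moment at which its call begins: read the wrist's pose just before it. camera_model takes no time and is no camera call; for the wrist camera it gives the pose at the moment of the call.
- ctrl.hand_in(): hands the job in; it is judged then, once.
The state is a dict: "time_s": time; "qpos": joint angles; "joint_vel": joint speeds; "tau": joint torques, N m; "ee_pos": TCP position; "eef_rot": TCP orientation; "force": force on the tool from outside, world axes, zero at the start; "moment": the same for the moment, N m; "grip_width": finger opening in m; "grip_force": force on a finger pad.
Only numpy, scipy, OpenCV 4.12 (cv2) and the standard library are available. Lean on these libraries where they do the work, as an engineer would, in place of code of your own. Each camera call takes 0.05 s, during which the arm holds its last target. There are 200 camera calls.

## Working session

There is one attempt and no reset: what is moved stays moved. The work goes in short steps, Python scripts to look and compute and a tool call to move; the robot and the scene stay as the last step left them, time stands still between calls to the robot, and variables do not carry over. Pictures are saved under pics/ and viewed, at most 10 in all, crops included, and the job is handed in when it is done.

Besides the shell and the picture viewer there is one more tool, called after "Request:" in YAML: its name, and indented under it one key for each argument. jog_arm: Moves the arm, as the interface text tells. Its arguments: {"type":"object","properties":{"motion":{"type":"array"},"squeeze":{"type":"number"}},"required":["motion"]}

```bash
mkdir -p pics; cat > h.py <<'E'
import numpy as np, cv2
from station import ctrl
def cam(name,f):
    im=ctrl.camera(name); cv2.imwrite('pics/'+f,im[:,:,::-1]); return im
def ray(name,u,v,z,m=None):
    m=m or ctrl.camera_model(name); K=np.array(m['intrinsics']); R=cv2.Rodrigues(np.array(m['rvec'],float))[0]; t=np.array(m['tvec'],float).ravel()
    c=-R.T@t; d=R.T@np.linalg.inv(K)@np.array([u,v,1.]); return c+d*(z-c[2])/d[2]
def proj(name,p,m=None):
    m=m or ctrl.camera_model(name)
    return cv2.projectPoints(np.array(p,float).reshape(-1,1,3),np.array(m['rvec'],float),np.array(m['tvec'],float),np.array(m['intrinsics'],float),None)[0].reshape(-1,2)
E
python3 - <<'E'
from h import *
np.set_printoptions(precision=4,suppress=True)
o=ctrl.get_obs();print(o['time_s'],o['ee_pos'],o['eef_rot'],o['grip_width'])
cam('top','top.png');cam('side','side.png')
for n in('top','side'):
    m=ctrl.camera_model(n);R=cv2.Rodrigues(np.array(m['rvec'],float))[0];print(n,-R.T@np.array(m['tvec']).ravel(),R[2])
E
```

```text
0.0 [ 0.2474 -0.4909  0.2049] [-3.1404 -0.0001  0.4668] 0.09379558072415022
top [0.4552 0.0501 1.3295] [ 0.0487  0.007  -0.9988]
side [0.3296 0.9091 0.6819] [ 0.1742 -0.8238 -0.5395]
```

View pics/top.png

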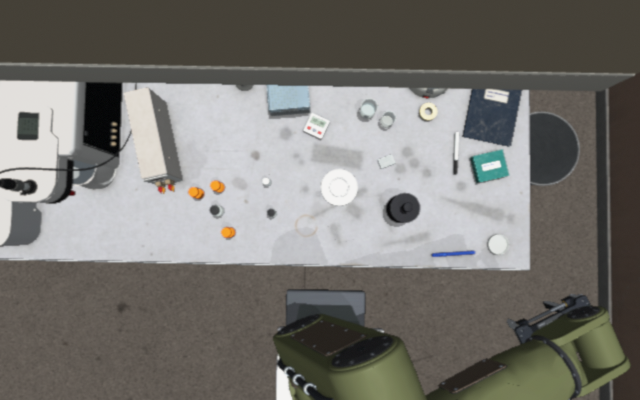

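View pics/side.png

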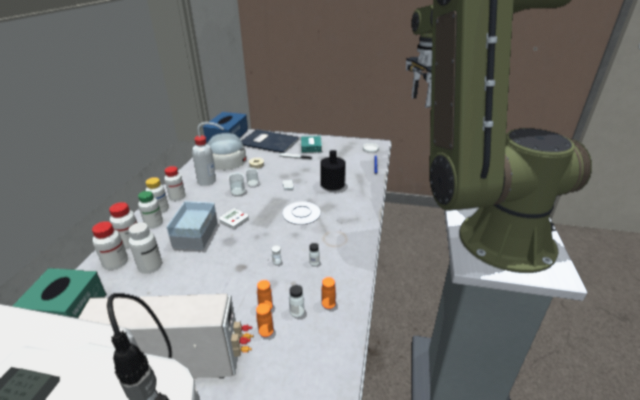

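Top view: the stand is at (339,187) and the cover's knob at (403,208). 
- **Vial candidates:** black cap (216,211), black cap (271,213), white cap (266,182). The orange look-alikes are at (195,193), (217,186) and (228,232).
- **Stand look-alikes:** a faint ring mark at (306,226) and a white lid at (498,244).

I choose (216,211), which is side (297,300), and check it in a close crop.

```bash
python3 - <<'E'
from h import *
np.set_printoptions(precision=4,suppress=True)
t=cv2.imread('pics/top.png');s=cv2.imread('pics/side.png')
a=cv2.resize(t[165:245,180:290],None,fx=4,fy=4,interpolation=cv2.INTER_CUBIC)
b=cv2.resize(s[235:345,240:350],None,fx=2.9,fy=2.9,interpolation=cv2.INTER_CUBIC)[:319]
c=cv2.resize(t[165:230,315:425],None,fx=4,fy=4,interpolation=cv2.INTER_CUBIC)
d=np.zeros((590,770,3),np.uint8);d[:320,:440]=a;d[:319,445:764]=b[:,:319];d[325:585,:440]=c;cv2.imwrite('pics/crop.png',d)
for n,u,v,z in(('top',216,211,.07),('top',271,213,.056),('top',266,182,.046),('top',339,187,.006),('top',403,208,.126)):print(u,v,ray(n,u,v,z))
for u,v,z in((297,291,.07),(314,247,.056),(277,248,.046),(301,212,.006),(333,153,.126)):print(u,v,ray('side',u,v,z))
E
```

```text
216 211 [0.4948 0.3394 0.07  ]
271 213 [0.4929 0.1817 0.056 ]
266 182 [0.5844 0.1999 0.046 ]
339 187 [ 0.5779 -0.0179  0.006 ]
403 208 [ 0.5125 -0.1891  0.126 ]
297 291 [0.4948 0.3531 0.07  ]
314 247 [0.4935 0.1917 0.056 ]
277 248 [0.586  0.2021 0.046 ]
301 212 [ 0.5794 -0.0155  0.006 ]
333 153 [ 0.5132 -0.1866  0.126 ]
```

View pics/crop.png

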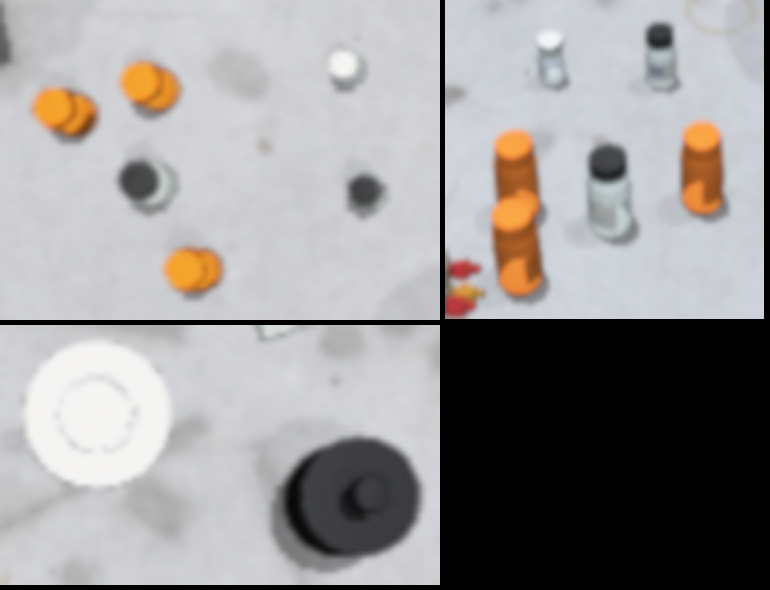

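The crop confirms it. The large vial's cap centre is at top pixel (214.5,210.5), clearly bigger than the other black-capped vial at (271,212), with orange ones around it. The finger line at the present yaw clears the orange vials. I'm moving above it.

Request:
jog_arm:
  motion:
    - [0.03, -0.032, 0, 0, 0, 0, 1]
    - [0.03, -0.032, 0, 0, 0, 0, 1]
    - [0.03, -0.032, 0, 0, 0, 0, 1]
    - [0.03, -0.032, 0, 0, 0, 0, 1]
    - [0.03, -0.032, 0, 0, 0, 0, 1]

```text
time_s: 0.6
ee_pos: [0.3095, -0.279, 0.2052]
eef_rot: [-3.141, 0.0, 0.466]
force: [-0.1, 0.6, -0.3]
grip_width: 0.0939
grip_force: 0.0
```

Request:
jog_arm:
  motion:
    - [0.03, -0.032, 0, 0, 0, 0, 1]
    - [0.03, -0.032, 0, 0, 0, 0, 1]
    - [0.03, -0.032, 0, 0, 0, 0, 1]
    - [0.03, -0.032, 0, 0, 0, 0, 1]
    - [0.03, -0.032, 0, 0, 0, 0, 1]

```text
time_s: 1.1
ee_pos: [0.3714, -0.0686, 0.2055]
eef_rot: [3.141, -0.0, 0.467]
force: [1.0, -1.1, 0.5]
grip_width: 0.094
grip_force: 0.0
```

Request:
jog_arm:
  motion:
    - [0.03, -0.032, 0, 0, 0, 0, 1]
    - [0.03, -0.032, 0, 0, 0, 0, 1]
    - [0.03, -0.032, 0, 0, 0, 0, 1]
    - [0.03, -0.032, 0, 0, 0, 0, 1]
    - [0.03, -0.032, 0, 0, 0, 0, 1]

```text
time_s: 1.6
ee_pos: [0.4334, 0.142, 0.2053]
eef_rot: [3.142, 0.0, 0.467]
force: [-0.2, -0.1, 0.0]
grip_width: 0.094
grip_force: 0.0
```

Request:
jog_arm:
  motion:
    - [0.03, -0.032, 0, 0, 0, 0, 1]
    - [0.03, -0.032, 0, 0, 0, 0, 1]
    - [0.03, -0.032, 0, 0, 0, 0, 1]
    - [0.03, -0.032, 0, 0, 0, 0, 1]
    - [0, 0, 0, 0, 0, 0, 1]

```text
time_s: 2.1
ee_pos: [0.4829, 0.3119, 0.204]
eef_rot: [-3.141, 0.002, 0.47]
force: [-0.2, -0.5, -0.9]
grip_width: 0.0937
grip_force: 0.0
```

```bash
python3 - <<'E'
from h import *
np.set_printoptions(precision=4,suppress=True)
m=ctrl.camera_model('wrist');im=cam('wrist','w1.png');import json
json.dump({k:np.array(v).tolist() for k,v in m.items()},open('w1.json','w'))
print(ray('top',214.5,210.5,.07),ray('side',295.9,288.4,.07),ray('side',298,317,0))
print(proj('wrist',[[.495,.345,.07],[.495,.345,0]],m))
E
```

```text
[0.4961 0.3438 0.07  ] [0.499  0.3464 0.07  ] [0.4928 0.3624 0.    ]
[[295.4649 163.2805]
 [299.7846 156.3396]]
```

View pics/w1.png

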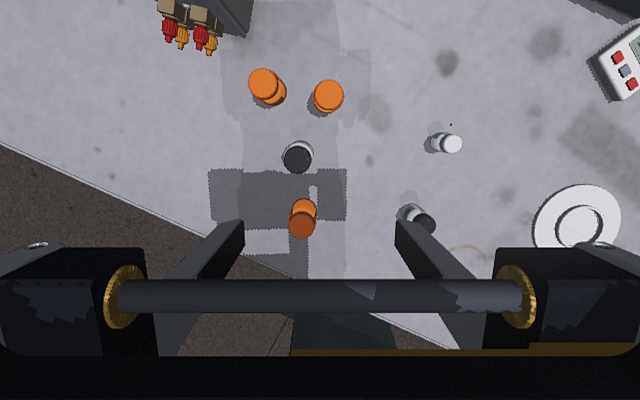

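Wrist view: the vial's cap top is at (297,157). The orange vials at (302,215), (266,85) and (328,96) are clear of the finger line.

```bash
python3 - <<'E'
from h import *
import json
np.set_printoptions(precision=4,suppress=True)
m=json.load(open('w1.json'));p=ray('wrist',297,157.5,.07,m);print(p,ray('wrist',579,226,.013,m),ray('wrist',303,222,.07,m))
o=ctrl.get_obs();y=o['eef_rot'][2];c,s=np.cos(y),np.sin(y);d=p-o['ee_pos'];print(o['ee_pos'],c*d[0]+s*d[1],s*d[0]-c*d[1],ctrl.pinch_z)
E
```

```text
[0.5011 0.3462 0.07  ] [ 0.5788 -0.0135  0.013 ] [0.4414 0.3099 0.07  ]
[0.4826 0.3098 0.2041] 0.03298552090701541 -0.024091168287412736 0.0188
```

Request:
jog_arm:
  motion:
    - [0.0305, -0.0245, 0.02, 0, 0, 0, 1]
    - [0, 0, 0.04, 0, 0, 0, 1]
    - [0, 0, 0.03, 0, 0, 0, 1]
    - [0, 0, 0.01, 0, 0, 0, 1]
    - [0, 0, 0, 0, 0, 0, 1]
  squeeze: 15

```text
time_s: 2.65
ee_pos: [0.4988, 0.3429, 0.1049]
eef_rot: [3.141, 0.002, 0.466]
force: [0.7, -0.7, 0.5]
grip_width: 0.0938
grip_force: 0.0
```

Request:
jog_arm:
  motion:
    - [0, 0, 0.03, 0, 0, 0, 1]
    - [0, 0, 0.03, 0, 0, 0, 1]
    - [0, 0, 0.015, 0, 0, 0, 1]
    - [0, 0, 0.005, 0, 0, 0, 1]
    - [0, 0, 0, 0, 0, 0, 1]

```text
time_s: 3.15
ee_pos: [0.4996, 0.3441, 0.0265]
eef_rot: [-3.141, -0.001, 0.467]
force: [-0.1, 0.0, -0.1]
grip_width: 0.0939
grip_force: 0.0
```

Request:
jog_arm:
  motion:
    - [0, 0, 0, 0, 0, 0, 0.3]
    - [0, 0, 0, 0, 0, 0, 0]
    - [0, 0, 0, 0, 0, 0, -0.2]
    - [0, 0, 0, 0, 0, 0, -1]
    - [0, 0, 0, 0, 0, 0, -1]

```text
time_s: 3.65
ee_pos: [0.4992, 0.344, 0.0257]
eef_rot: [-3.142, -0.0, 0.467]
force: [0.5, 0.5, 1.0]
grip_width: 0.0574
grip_force: 0.0
```

Request:
jog_arm:
  motion:
    - [0, 0, 0, 0, 0, 0, -1]
    - [0, 0, 0, 0, 0, 0, -1]
    - [0, 0, 0, 0, 0, 0, -1]
    - [0, 0, 0, 0, 0, 0, -1]
    - [0, 0, 0, 0, 0, 0, -1]

```text
time_s: 4.15
ee_pos: [0.4991, 0.3439, 0.0254]
eef_rot: [-3.142, -0.0, 0.467]
force: [-0.8, 0.4, 0.1]
grip_width: 0.032
grip_force: 15.0
```

Request:
jog_arm:
  motion:
    - [0, 0, -0.01, 0, 0, 0, -1]
    - [0, 0, -0.03, 0, 0, 0, -1]
    - [0, 0, -0.04, 0, 0, 0, -1]
    - [-0.004, 0.016, -0.02, 0, 0, 0, -1]
    - [-0.007, 0.027, 0, 0, 0, 0, -1]

```text
time_s: 4.65
ee_pos: [0.5097, 0.3017, 0.1297]
eef_rot: [-3.141, -0.006, 0.469]
force: [0.2, -0.1, -1.0]
grip_width: 0.0324
grip_force: 15.0
```

Request:
jog_arm:
  motion:
    - [-0.009, 0.036, 0, 0, 0, 0, -1]
    - [-0.009, 0.036, 0, 0, 0, 0, -1]
    - [-0.009, 0.036, 0, 0, 0, 0, -1]
    - [-0.009, 0.036, 0, 0, 0, 0, -1]
    - [-0.009, 0.036, 0, 0, 0, 0, -1]

```text
time_s: 5.15
ee_pos: [0.5497, 0.1181, 0.1263]
eef_rot: [3.141, -0.001, 0.467]
force: [0.6, -1.1, 0.2]
grip_width: 0.0323
grip_force: 15.0
```

Request:
jog_arm:
  motion:
    - [-0.009, 0.036, 0, 0, 0, 0, -1]
    - [-0.009, 0.036, 0, 0, 0, 0, -1]
    - [-0.007, 0.026, 0, 0, 0, 0, -1]
    - [-0.004, 0.016, 0, 0, 0, 0, -1]
    - [0, 0, 0, 0, 0, 0, -1]

```text
time_s: 5.65
ee_pos: [0.5752, 0.0033, 0.1259]
eef_rot: [3.141, -0.0, 0.465]
force: [-0.3, 0.4, -0.4]
grip_width: 0.0322
grip_force: 15.0
```

```bash
python3 - <<'E'
from h import *
import json
np.set_printoptions(precision=4,suppress=True)
o=ctrl.get_obs();print(o['ee_pos'],o['grip_width'],o['grip_force'])
m=ctrl.camera_model('wrist');w=cam('wrist','w2.png')
json.dump({k:np.array(v).tolist() for k,v in m.items()},open('w2.json','w'))
s=cam('side','s2.png')
d=np.zeros((600,640,3),np.uint8);d[:400]=w[:,:,::-1];d[402:600,:400]=cv2.resize(s[150:249,210:410,::-1],(400,198));cv2.imwrite('pics/c2.png',d)
print(proj('wrist',[[.5787,-.0157,.006]],m),proj('side',[.5787,-.0157,.006]))
E
```

```text
[0.5752 0.0033 0.1259] 0.03221095078877064 14.972637200262398
[[336.929  195.9972]] [[301.2282 211.995 ]]
```

View pics/c2.png

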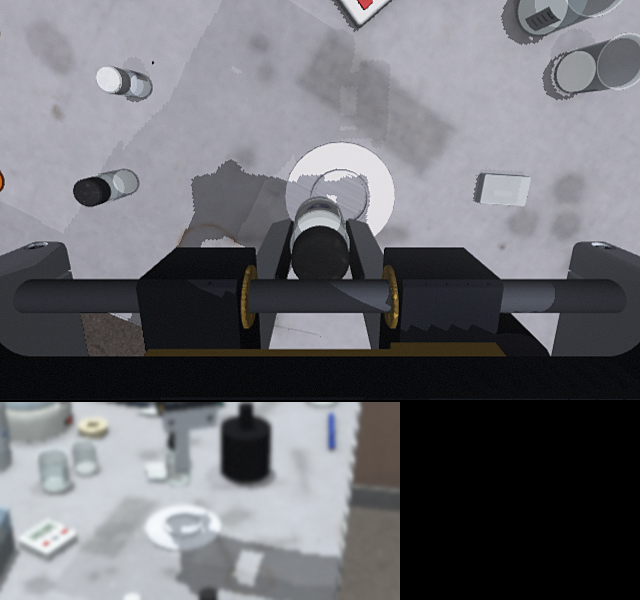

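Wrist view: the stand's disc spans columns 286–396 with its top edge at row 142. The ring spans 310–369 with its top edge at row 168. The vial hangs at column 320 with its far bottom edge near row 197.

```bash
python3 - <<'E'
from h import *
import json
from scipy.optimize import least_squares
np.set_printoptions(precision=4,suppress=True)
m=json.load(open('w2.json'));a=np.linspace(0,2*np.pi,181)
def ext(x,y,z,r):
    q=proj('wrist',np.c_[x+r*np.cos(a),y+r*np.sin(a),0*a+z],m);return q[:,0].min(),q[:,0].max(),q[:,1].min()
f=lambda p:np.r_[np.array(ext(*p,.006,.056))-[286,396,142],np.array(ext(*p,.013,.03))-[310,369,168]]
r=least_squares(f,[.579,-.016],diff_step=1e-3);print(r.x,r.fun)
o=ctrl.get_obs();p=o['ee_pos'];print(p,'vial',ext(p[0],p[1],.101,.0165),ext(p[0],p[1],.171,.0125))
for q in(r.x,):
    y=o['eef_rot'][2];c,s=np.cos(y),np.sin(y);d=q-p[:2];print(c*d[0]+s*d[1],s*d[0]-c*d[1])
E
```

```text
[ 0.5789 -0.0191] [-1.2736 -0.6802 -0.7687  0.1788  1.7325  0.8412]
[0.5748 0.0053 0.1257] vial (np.float64(291.9850956914078), np.float64(338.91270069160885), np.float64(195.74857342862936)) (np.float64(287.441234216121), np.float64(339.68870678735374), np.float64(237.9487764829227))
-0.007310764862946817 0.023606769133482697
```

Request:
jog_arm:
  motion:
    - [-0.0066, 0.0223, 0, 0, 0, 0, -1]
    - [0, 0, 0.02, 0, 0, 0, -1]
    - [0, 0, 0.025, 0, 0, 0, -1]
    - [0, 0, 0.02, 0, 0, 0, -1]
    - [0, 0, 0.01, 0, 0, 0, -1]

```text
time_s: 6.25
ee_pos: [0.5782, -0.0168, 0.0489]
eef_rot: [-3.14, 0.002, 0.468]
force: [-0.7, -0.1, -0.7]
grip_width: 0.0319
grip_force: 15.0
```

Request:
jog_arm:
  motion:
    - [0, 0, 0.01, 0, 0, 0, -1]
    - [0, 0, 0.004, 0, 0, 0, -1]
    - [0, 0, 0.003, 0, 0, 0, -1]
    - [0, 0, 0.001, 0, 0, 0, -1]
    - [0, 0, 0, 0, 0, 0, -1]

```text
time_s: 6.75
ee_pos: [0.5792, -0.0182, 0.0329]
eef_rot: [3.141, -0.001, 0.467]
force: [0.4, -0.8, 0.3]
grip_width: 0.0322
grip_force: 15.0
```

Request:
jog_arm:
  motion:
    - [0, 0, 0.0005, 0, 0, 0, -1]
    - [0, 0, 0.0005, 0, 0, 0, -1]
    - [0, 0, 0, 0, 0, 0, -1]
    - [0, 0, 0, 0, 0, 0, -1]

```text
time_s: 7.15
ee_pos: [0.5791, -0.0182, 0.0315]
eef_rot: [3.142, -0.0, 0.467]
force: [0.1, -0.9, -0.8]
grip_width: 0.0324
grip_force: 15.0
```

Request:
jog_arm:
  motion:
    - [0, 0, 0.0005, 0, 0, 0, -1]
    - [0, 0, 0, 0, 0, 0, -1]
    - [0, 0, 0.0005, 0, 0, 0, -1]
    - [0, 0, 0, 0, 0, 0, -1]

```text
time_s: 7.55
ee_pos: [0.5793, -0.0181, 0.0314]
eef_rot: [3.141, -0.001, 0.467]
force: [-3.7, 0.2, 10.3]
grip_width: 0.0321
grip_force: 15.0
```

Request:
jog_arm:
  motion:
    - [0, 0, -0.0005, 0, 0, 0, -1]
    - [0, 0, 0, 0, 0, 0, -0.25]
    - [0, 0, 0, 0, 0, 0, -0.1]
    - [0, 0, 0, 0, 0, 0, 0.2]
    - [0, 0, 0, 0, 0, 0, 0.4]

```text
time_s: 8.05
ee_pos: [0.579, -0.0182, 0.0308]
eef_rot: [-3.142, 0.0, 0.467]
force: [0.1, -0.1, 0.4]
grip_width: 0.0544
grip_force: 0.0
```

Request:
jog_arm:
  motion:
    - [0, 0, 0, 0, 0, 0, 0.5]
    - [0, 0, -0.01, 0, 0, 0, 0.5]
    - [0, 0, -0.03, 0, 0, 0, 0.5]
    - [0, 0, -0.045, 0, 0, 0, 0.5]
    - [0, 0, -0.045, 0, 0, 0, 0.5]

```text
time_s: 8.55
ee_pos: [0.5786, -0.0181, 0.163]
eef_rot: [-3.141, 0.0, 0.467]
force: [0.5, 0.5, 0.6]
grip_width: 0.0706
grip_force: 0.0
```

```bash
python3 - <<'E'
from h import *
import json
np.set_printoptions(precision=4,suppress=True)
o=ctrl.get_obs();print(o['time_s'],o['ee_pos'],o['grip_width'],o['grip_force'])
m=ctrl.camera_model('wrist');w=cam('wrist','w3.png')
json.dump({k:np.array(v).tolist() for k,v in m.items()},open('w3.json','w'))
s=cam('side','s3.png');t=cam('top','t3.png')
d=np.zeros((600,760,3),np.uint8);d[:300,:480]=cv2.resize(w[:,:,::-1],(480,300))
d[302:600,:360]=cv2.resize(s[150:249,250:370,::-1],(360,298),interpolation=cv2.INTER_CUBIC)
d[302:600,362:722]=cv2.resize(t[150:249,310:430,::-1],(360,298),interpolation=cv2.INTER_CUBIC);cv2.imwrite('pics/c3.png',d)
E
```

```text
8.55 [ 0.5786 -0.0181  0.163 ] 0.07058688652839885 0.0
```

View pics/c3.png

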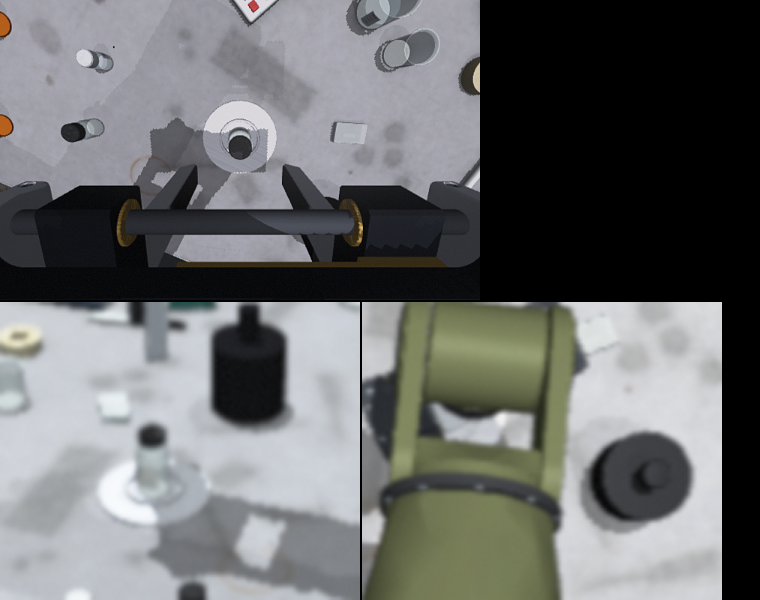

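The vial stands upright in the ring; wrist cap centre (320,196), disc columns 271–368, so it is centred. The cover's knob top is at top pixel (407.7,207.3) and side pixel (333.3,152).

```bash
python3 - <<'E'
from h import *
import json
from scipy.optimize import least_squares
np.set_printoptions(precision=4,suppress=True)
print(ray('top',407.7,207.3,.126),ray('top',403.3,208,.086),ray('side',333.3,152,.126),ray('side',333,163.3,.086))
m=json.load(open('w3.json'));a=np.linspace(0,2*np.pi,181)
q=lambda p:proj('wrist',np.c_[p[0]+.056*np.cos(a),p[1]+.056*np.sin(a),0*a+.006],m)
f=lambda p:np.r_[q(p).min(0),q(p).max(0)]-np.array([203,100,276,173])/.75
r=least_squares(f,[.579,-.016],diff_step=1e-3);print(r.x,r.fun,'vial',ray('wrist',240/.75,147/.75,.076,m))
E
```

```text
[ 0.5147 -0.202   0.126 ] [ 0.5144 -0.1979  0.086 ] [ 0.5135 -0.1938  0.126 ] [ 0.5136 -0.1922  0.086 ]
[ 0.5788 -0.0188] [-1.006  -0.1254  1.0062  0.228 ] vial [ 0.5812 -0.0183  0.076 ]
```

Request:
jog_arm:
  motion:
    - [-0.01, 0.0075, -0.04, 0, 0, 0, 1]
    - [-0.029, 0.0215, -0.02, 0, 0, 0, 1]
    - [-0.034, 0.025, 0, 0, 0, 0, 1]
    - [-0.034, 0.025, 0, 0, 0, 0, 1]
    - [-0.034, 0.025, 0, 0, 0, 0, 1]

```text
time_s: 9.2
ee_pos: [0.4986, -0.1756, 0.2201]
eef_rot: [-3.141, 0.001, 0.467]
force: [1.0, -0.6, -0.1]
grip_width: 0.0941
grip_force: 0.0
```

Request:
jog_arm:
  motion:
    - [-0.028, 0.02, 0, 0, 0, 0, 1]
    - [-0.01, 0.007, 0, 0, 0, 0, 1]
    - [0, 0, 0, 0, 0, 0, 1]
    - [0, 0, 0, 0, 0, 0, 1]

```text
time_s: 9.6
ee_pos: [0.4784, -0.2149, 0.2205]
eef_rot: [-3.141, 0.0, 0.467]
force: [-0.0, 0.0, -0.0]
grip_width: 0.094
grip_force: 0.0
```

```bash
python3 - <<'E'
from h import *
import json
np.set_printoptions(precision=4,suppress=True)
o=ctrl.get_obs();print(o['time_s'],o['ee_pos'],o['grip_width'],o['grip_force'])
m=ctrl.camera_model('wrist');w=cam('wrist','w4.png')
json.dump({k:np.array(v).tolist() for k,v in m.items()},open('w4.json','w'))
print(proj('wrist',[.514,-.197,.126],m))
E
```

```text
9.6 [ 0.4784 -0.2149  0.2205] 0.09404652093611998 0.0
[[318.6242 153.3612]]
```

View pics/w4.png

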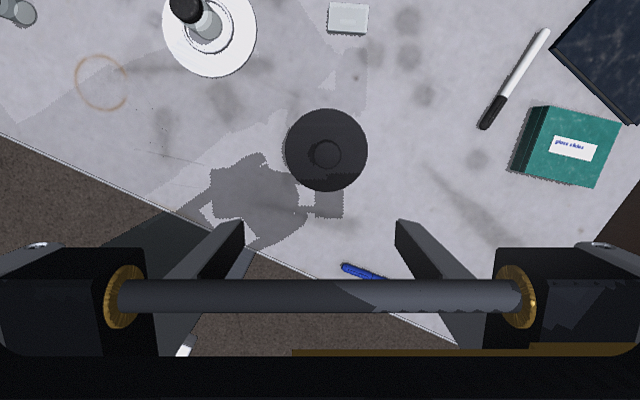

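Wrist view: the knob top is at (327,154) and the cover's top disc is centred at (326.5,150). The vial still stands in the ring at top left.

```bash
python3 - <<'E'
from h import *
import json
np.set_printoptions(precision=4,suppress=True)
m=json.load(open('w4.json'));o=ctrl.get_obs();y=o['eef_rot'][2];c,s=np.cos(y),np.sin(y)
for u,v,z in((327,154,.126),(326.5,150,.086)):
    p=ray('wrist',u,v,z,m);d=p-o['ee_pos'];print(p,c*d[0]+s*d[1],s*d[0]-c*d[1])
E
```

```text
[ 0.5169 -0.204   0.126 ] 0.03895785433527239 0.0077512411945023785
[ 0.5174 -0.2042  0.086 ] 0.039310818913883404 0.008163635897420253
```

Request:
jog_arm:
  motion:
    - [0.0385, 0.0075, 0, 0, 0, 0, 1]
    - [0, 0, 0.02, 0, 0, 0, 1]
    - [0, 0, 0.04, 0, 0, 0, 1]
    - [0, 0, 0.035, 0, 0, 0, 1]
    - [0, 0, 0.015, 0, 0, 0, 1]
  squeeze: 25

```text
time_s: 10.15
ee_pos: [0.5152, -0.203, 0.1075]
eef_rot: [-3.138, 0.003, 0.469]
force: [-0.0, 0.5, 0.3]
grip_width: 0.094
grip_force: 0.0
```

Request:
jog_arm:
  motion:
    - [0, 0, 0.014, 0, 0, 0, 0.6]
    - [0, 0, 0.005, 0, 0, 0, 0.3]
    - [0, 0, 0, 0, 0, 0, 0]
    - [0, 0, 0, 0, 0, 0, -0.2]
    - [0, 0, 0, 0, 0, 0, -0.35]

```text
time_s: 10.65
ee_pos: [0.5163, -0.2052, 0.0929]
eef_rot: [3.14, -0.001, 0.467]
force: [0.5, -0.5, 0.1]
grip_width: 0.0572
grip_force: 0.0
```

Request:
jog_arm:
  motion:
    - [0, 0, 0, 0, 0, 0, -0.5]
    - [0, 0, 0, 0, 0, 0, -1]
    - [0, 0, 0, 0, 0, 0, -1]
    - [0, 0, 0, 0, 0, 0, -1]
    - [0, 0, 0, 0, 0, 0, -1]

```text
time_s: 11.15
ee_pos: [0.5159, -0.2051, 0.0919]
eef_rot: [-3.142, 0.0, 0.467]
force: [-1.0, 0.1, -0.5]
grip_width: 0.0255
grip_force: 25.0
```

Request:
jog_arm:
  motion:
    - [0, 0, -0.005, 0, 0, 0, -1]
    - [0, 0, -0.02, 0, 0, 0, -1]
    - [0, 0, -0.035, 0, 0, 0, -1]
    - [0, 0, -0.035, 0, 0, 0, -1]
    - [0, 0, -0.015, 0, 0, 0, -1]

```text
time_s: 11.65
ee_pos: [0.5166, -0.2054, 0.2056]
eef_rot: [3.138, -0.003, 0.467]
force: [0.2, -0.1, -1.4]
grip_width: 0.0257
grip_force: 25.0
```

Request:
jog_arm:
  motion:
    - [0.01, -0.01, 0, 0, 0, 0, -1]
    - [0.02, -0.02, 0, 0, 0, 0, -1]
    - [0.02, -0.02, 0, 0, 0, 0, -1]
    - [0.02, -0.02, 0, 0, 0, 0, -1]
    - [0.02, -0.02, 0, 0, 0, 0, -1]

```text
time_s: 12.15
ee_pos: [0.5556, -0.0821, 0.2005]
eef_rot: [-3.14, 0.002, 0.467]
force: [-0.3, -0.1, -1.6]
grip_width: 0.0257
grip_force: 25.0
```

Request:
jog_arm:
  motion:
    - [0.02, -0.02, 0, 0, 0, 0, -1]
    - [0.02, -0.018, 0, 0, 0, 0, -1]
    - [0.01, -0.01, 0, 0, 0, 0, -1]
    - [0, 0, 0, 0, 0, 0, -1]
    - [0, 0, 0, 0, 0, 0, -1]

```text
time_s: 12.65
ee_pos: [0.5784, -0.0191, 0.2013]
eef_rot: [-3.141, 0.001, 0.467]
force: [-1.1, -0.1, -1.8]
grip_width: 0.0252
grip_force: 25.0
```

```bash
python3 - <<'E'
from h import *
import json
np.set_printoptions(precision=4,suppress=True)
o=ctrl.get_obs();print(o['time_s'],o['ee_pos'],o['eef_rot'],o['grip_width'],o['grip_force'])
m=ctrl.camera_model('wrist');w=cam('wrist','w5.png')
json.dump({k:np.array(v).tolist() for k,v in m.items()},open('w5.json','w'))
s=cam('side','s5.png')
d=np.zeros((600,640,3),np.uint8);d[:320]=w[:320,:,::-1]
d[322:600,:420]=cv2.resize(s[130:229,230:380,::-1],(420,278),interpolation=cv2.INTER_CUBIC);cv2.imwrite('pics/c5.png',d)
print(o['ee_pos'][:2],'need',np.array([.5788,-.0188])-o['ee_pos'][:2])
E
```

```text
12.65 [ 0.5784 -0.0191  0.2013] [-3.1413  0.001   0.4671] 0.02519628944750179 24.999614809057675
[ 0.5784 -0.0191] need [0.0004 0.0003]
```

View pics/c5.png

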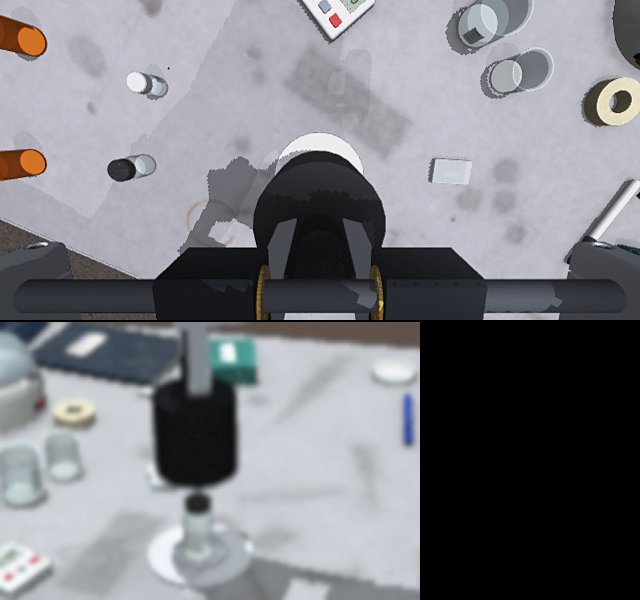

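The cover hangs centred over the vial (wrist columns 254–386, disc around 319.5), level in the side view. I'm lowering it.

Request:
jog_arm:
  motion:
    - [0, 0, 0.01, 0, 0, 0, -1]
    - [0, 0, 0.02, 0, 0, 0, -1]
    - [0, 0, 0.02, 0, 0, 0, -1]
    - [0, 0, 0.02, 0, 0, 0, -1]
    - [0, 0, 0.01, 0, 0, 0, -1]

```text
time_s: 13.25
ee_pos: [0.5778, -0.0194, 0.1197]
eef_rot: [-3.14, 0.002, 0.466]
force: [-0.1, -0.2, -1.3]
grip_width: 0.0255
grip_force: 25.0
```

Request:
jog_arm:
  motion:
    - [0, 0, 0.008, 0, 0, 0, -1]
    - [0, 0, 0.006, 0, 0, 0, -1]
    - [0, 0, 0.004, 0, 0, 0, -1]
    - [0, 0, 0.003, 0, 0, 0, -1]
    - [0, 0, 0.001, 0, 0, 0, -1]

```text
time_s: 13.75
ee_pos: [0.5789, -0.0189, 0.1]
eef_rot: [3.141, -0.0, 0.467]
force: [-0.2, 0.1, -1.6]
grip_width: 0.0256
grip_force: 25.0
```

Request:
jog_arm:
  motion:
    - [0, 0, 0.001, 0, 0, 0, -1]
    - [0, 0, 0, 0, 0, 0, -1]
    - [0, 0, 0.0005, 0, 0, 0, -1]
    - [0, 0, 0, 0, 0, 0, -1]

```text
time_s: 14.15
ee_pos: [0.5788, -0.0188, 0.0985]
eef_rot: [3.141, -0.0, 0.467]
force: [0.7, 0.1, -2.3]
grip_width: 0.0254
grip_force: 25.0
```

Request:
jog_arm:
  motion:
    - [0, 0, 0.0005, 0, 0, 0, -1]
    - [0, 0, 0, 0, 0, 0, -1]
    - [0, 0, 0.0005, 0, 0, 0, -1]
    - [0, 0, 0, 0, 0, 0, -1]

```text
time_s: 14.55
ee_pos: [0.579, -0.0188, 0.0978]
eef_rot: [3.141, -0.001, 0.467]
force: [-0.7, 0.7, 2.5]
grip_width: 0.0256
grip_force: 25.0
```

The force changed sign at the expected height, so the rim is on the stand. Releasing.

Request:
jog_arm:
  motion:
    - [0, 0, 0, 0, 0, 0, -0.35]
    - [0, 0, 0, 0, 0, 0, -0.2]
    - [0, 0, 0, 0, 0, 0, 0.1]
    - [0, 0, 0, 0, 0, 0, 0.4]
    - [0, 0, 0, 0, 0, 0, 0.6]

```text
time_s: 15.05
ee_pos: [0.5788, -0.0188, 0.0974]
eef_rot: [-3.142, 0.0, 0.467]
force: [-0.3, -0.8, -0.1]
grip_width: 0.0583
grip_force: 0.0
```

Request:
jog_arm:
  motion:
    - [0, 0, 0, 0, 0, 0, 0.8]
    - [0, 0, -0.01, 0, 0, 0, 0.8]
    - [0, 0, -0.03, 0, 0, 0, 0.8]
    - [0, 0, -0.045, 0, 0, 0, 0.8]
    - [-0.02, 0, -0.03, 0, 0, 0, 0.8]

```text
time_s: 15.55
ee_pos: [0.5619, -0.0274, 0.2158]
eef_rot: [3.14, -0.003, 0.468]
force: [-0.2, -0.3, 1.1]
grip_width: 0.0845
grip_force: 0.0
```

Request:
jog_arm:
  motion:
    - [-0.04, 0, 0, 0, 0, 0, 0.8]
    - [-0.03, 0, 0, 0, 0, 0, 0.8]
    - [0, 0, 0, 0, 0, 0, 0.8]
    - [0, 0, 0, 0, 0, 0, 0.8]

```text
time_s: 15.95
ee_pos: [0.4986, -0.0595, 0.2135]
eef_rot: [3.141, -0.001, 0.466]
force: [0.3, 0.3, 0.2]
grip_width: 0.0847
grip_force: 0.0
```

```bash
python3 - <<'E'
from h import *
o=ctrl.get_obs();print(o['time_s'],o['ee_pos'],o['grip_width'],o['force'])
w=cam('wrist','w6.png');s=cam('side','s6.png')
d=np.zeros((600,640,3),np.uint8);d[:300]=w[:300,:,::-1]
d[302:600,:450]=cv2.resize(s[140:239,230:380,::-1],(450,298),interpolation=cv2.INTER_CUBIC);cv2.imwrite('pics/c6.png',d)
E
```

```text
15.95 [ 0.49864465 -0.05949041  0.21349176] 0.08466453154271295 [0.26847261 0.30522092 0.2456433 ]
```

View pics/c6.png

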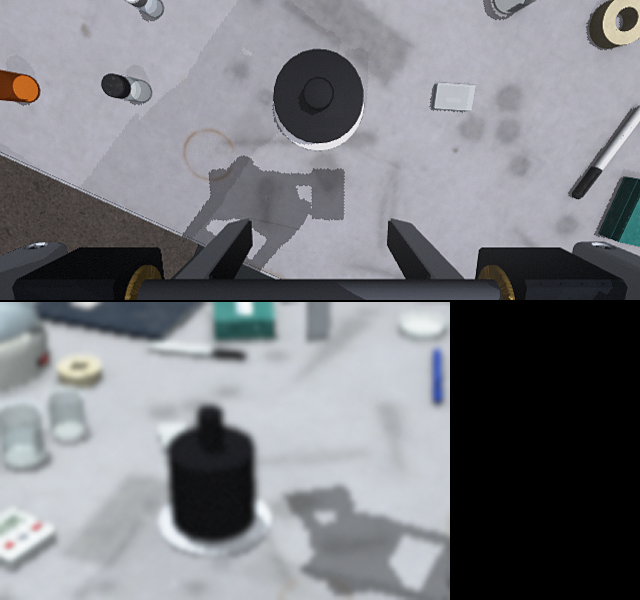

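The cover stands flat and centred on the stand (side crop: cover at (212,485), with the disc's rim visible evenly around it). The gripper is clear, so I'm handing in.

```bash
python3 -c "
from station import ctrl
print(ctrl.hand_in())"
```

```text
the job is handed in; nothing more can be done
None
```

The job is handed in, with no verdict shown: the last pictures have the cover flat and centred on the stand, the vial was upright in the ring before covering, and the gripper was clear at about 16 s.

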